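Put away the craft bits and bring the bead jar round to the front

TASK

Put the loose craft bits away in the turntable caddy, the stubby pencil lying in its long open tray and the two big wooden beads in its round open bowl. Then gently turn the caddy by its centre knob until the glass jar with the wire clamp lid (not the jar with the plain screw lid) stands squarely at the front, in line with the middle of the base's front ledge, and finish while still gripping the knob, holding the turntable still so that a child can open the jar. Leave all the other toys where they are.

Things in the scene. Friction and masses are not known exactly. Their poses are not given: they have to be found in the camera images.
- caddy_base: Fixed base of the craft caddy: pale wooden disc 252 mm across and 12 mm thick with a straight ledge (190 mm wide, grooved, 18 mm high at its lips) that sticks out at the front to 200 mm from the centre. Origin: on the turntable's axis, on the shelf top. Its x axis points away from the ledge, so the front is -x; z up.
- turntable (a joint): Angle of the turntable on the base (rad, grows anticlockwise from above; whole turns make no difference). At 0 the clamp jar is exactly at the front. Bearing runs freely (friction about 0.03 N m). Pale disc 270 mm across, top 28.5 mm up. Fixed on it, 88 mm from the axis: clamp jar at the turntable's own -x, pencil tray at -y, bead bowl at +x, screw-lid jar at +y.
- knob_grip (a point): Point on the axis at the height to grip the caddy's centre knob, 166.5 mm above the shelf. Round walnut knob 36 mm across, from 142 to 186 mm above the shelf, above all the jars, on an 18 mm post; it is part of the turntable and turns with it. Axes: the turntable's, i.e. those of the base turned by the joint's angle.
- clamp_jar (a point): Centre of the glass jar of small wooden beads with a cork-lined metal lid held by a wire clamp: 70 mm across, 105 mm high, top 134 mm above the shelf, on the turntable. This jar is to be brought to the front.
- screw_jar (a point): Centre of the other glass jar, same size, filled with wooden buttons, with a plain flat aluminium screw lid (top 132 mm above the shelf), on the turntable.
- front_place (a point): Fixed point of the base, level with the jars' centres, 88 mm in front of the axis towards the middle of the ledge: where the centre of the clamp jar must come.
- pencil_tray (a point): Centre of the inner floor of the long open wooden tray on the turntable, 32.5 mm above the shelf. Inside 112 x 48 mm, walls 4 mm, rim 26 mm above this floor (58.5 mm above the shelf). Long side along this point's x axis; axes as the turntable's.
- bead_bowl (a point): Centre of the inner floor of the round open wooden bowl on the turntable, 32.5 mm above the shelf. 76 mm across inside at the rim, 64 mm at the floor, walls 4 mm, rim 36 mm above this floor (68.5 mm above the shelf).
- pencil_center (a point): Centre of the barrel of the loose stubby pencil of bare wood: hexagonal, 13 mm over the flats, barrel 68 mm long along its x axis, with a 17 mm sharpened point beyond the +x end. It lies on the shelf, centre 6.5 mm up. About 14 g.
- bead_a_center (a point): Centre of a loose big barrel-shaped wooden bead, 31 mm across and 26 mm high, standing on a flat end on the shelf (centre 13 mm up). About 18 g.
- bead_b_center (a point): Centre of the other loose big wooden bead, the same as the first.
- peg_puzzle: Bystander: yellow plastic peg puzzle, board 125 x 180 x 18 mm with pegs up to 54 mm high. Origin under its centre.
- teether: Bystander: grey silicone teether ring lying flat, 82 mm across, 17 mm thick. Origin under its centre.
- toy_car: Bystander: wooden toy car 105 mm long, 56 mm wide, 57 mm high. Origin under its centre.
- stacker: Bystander: wooden stacking-ring tower, 90 mm across, 137 mm high. Origin under its centre.
- board_book: Bystander: board book lying flat, 130 x 130 x 22 mm. Origin under its centre.
- beaker: Bystander: wooden beaker, 68 mm across, 70 mm high. Origin under its centre.
- wooden_horse: Bystander: wooden toy horse, 91 mm long, 90 mm high. Origin under its centre.

How it is judged:
By the outcome, as a careful person would: the job done as asked, in the order asked, and still so for the second after the job is handed in, while the arm keeps its last pose, push and grip.
It also fails if it takes over 72 s, if anything falls off the work surface, if the arm or the gripper's body presses on something with over 40 N, if the wrist force passes 120 N, or if a joint passes its speed limit or range.

ROBOT

A 7-joint arm with a two-finger parallel gripper is mounted at the origin on the work surface. World frame = base frame: x ahead of the robot, y to its left, z up, the work surface at z = 0. Lengths are in m, angles in degrees, forces in N, time in s.
With the tool pointing down it reaches from about 0.425 to 0.875 m from the base axis. Payload 4.7 kg.
Tool frame: the origin (TCP) lies at the very end of the fingers, on their centre line; the grasp point (between the pads) lies 19 mm behind it (env.grasp_offset is the distance from the TCP to the grasp point, in m); z points along the fingers, y is the line along which they close (so a half turn about z gives the same grasp; the last joint's range is limited). The gripper opens to 87 mm and grips with 3 to 60 N. Pads are 19 mm wide; open, the fingers measure 117 mm over their backs; the gripper's body (75 mm by 190 mm) begins 51 mm behind the grasp point.
Start: joints at [-76.026, 18.392, -4.016, 83.108, 1.295, 78.541, -3.26], TCP at [0.148, 0.633, 0.223] pointing down, gripper open.
Joint ranges: [-163.93, 163.93], [-17.29, 119.83], [-79.2, 71.16], [3.27, 140.29], [-89.18, 269.18], [5.43, 117.66], [-154.24, 154.24]. Speed limits (degrees/s): [147.25, 147.25, 180, 180, 180, 180, 180].

INTERFACE

Orientations are given as [roll, pitch, yaw] about the fixed x, y, z axes, in that order (R = Rz(yaw) Ry(pitch) Rx(roll)).
In Python, from cell import env gives the robot as it stands. The module is installed in compiled form; this text tells all that it offers.
- The arm moves only by the tool drive_tool, never from a script. Its argument "moves" is one flat list of numbers, 5 for each row, row after row: the shift along the tool's x, y, z in units of 40 mm (1.0 is 40 mm), then the turn about the tool's z in units of 10 degrees (1.0 is 10 degrees), then the finger opening in mm, from 0 to 87. A call has 1 to 5 rows; each row is the pose to reach, as a shift and turn from the pose commanded when the call began, along the tool's axes at that moment; what a row does not reach only later rows make up. A row lasts 1/8 s, in which the tool goes at most 62.5 mm and 10.7 degrees, less where a joint would pass 70% of its speed; a pose out of reach is approached as far as the arm can. A call with a gripper value outside its range is refused whole. The fingers move at their own pace and stop on an object; "squeeze" is the grip in N (left out, the last holds). Time passes only in rows, so rows that repeat a pose let the fingers close. It gives the time, the measured TCP pose, the force, the opening and the grip force at its end, in the units of the state.
- env.get_obs(): the state, without advancing time (a new reading comes with each control period).
- env.read_camera(name): name is "scene" or "top" or "wrist"; returns (picture, depth): 400x640x3 uint8, red, green, blue; 400x640 float32, m along the optical axis (not along the pixel's ray), 0 where there is no reading.
- env.camera_model(name): a dict with "K" (3x3 intrinsics, pixels), "rvec" (rotation vector, rad) and "tvec" (3), from world to camera coordinates, as OpenCV has them; the wrist camera has in their place "tool_from_camera" (4x4, takes a point from camera to tool coordinates, whose origin is the TCP and whose axes are the flange's). Camera axes: x right, y down, z forward; pixel columns grow to the right and rows downward; lengths in m; the calibration is good to about 2 mm. A picture is of the moment at which its call begins: read the wrist's pose just before it. camera_model takes no time and is no camera call.
- env.sign_off(): hands the job in; it is judged then, once.
The state is a dict: "time_s": time; "qpos": joint angles; "joint_velocities": joint speeds; "effort": joint torques, N m; "tool_pos": TCP position; "tool_rot": TCP orientation; "force": force on the tool from outside, world axes, zero at the start; "wrist_torque": the same for the moment, N m; "grip_width": finger opening in m; "grasp_force": force on a finger pad.
Only numpy, scipy, OpenCV 4.12 (cv2) and the standard library are available. Lean on these libraries where they do the work, as an engineer would, in place of code of your own. Each camera call takes 0.05 s, during which the arm holds its last target. There are 200 camera calls.

## Working session

There is one attempt and no reset: what is moved stays moved. The work goes in short steps, Python scripts to look and compute and a tool call to move; the robot and the scene stay as the last step left them, time stands still between calls to the robot, and variables do not carry over. Pictures are saved under pics/ and viewed, at most 10 in all, crops included, and the job is handed in when it is done.

Besides the shell and the picture viewer there is one more tool, called as name(argument=value, ...), one argument or row to a line, values as JSON. drive_tool: Moves the arm, as the interface text tells. Its arguments: {"type":"object","properties":{"moves":{"type":"array","items":{"type":"number"}},"squeeze":{"type":"number"}},"required":["moves"]}

```bash
mkdir -p pics
cat > h.py <<'E'
import numpy as np, cv2
from cell import env
from scipy.spatial.transform import Rotation as R
def cloud(name):
    im,d=env.read_camera(name); m=env.camera_model(name)
    K=m["K"]; v,u=np.mgrid[:400,:640]
    pc=np.stack([(u-K[0,2])/K[0,0]*d,(v-K[1,2])/K[1,1]*d,d],-1)
    if "rvec" in m:
        Rm=cv2.Rodrigues(np.array(m["rvec"],float))[0]; P=(pc-np.array(m["tvec"]).ravel())@Rm
    return im,d,P
def save(im,n): cv2.imwrite("pics/"+n,im[...,::-1])
E
python3 - <<'E'
from h import *
o=env.get_obs(); print({k:np.round(v,3) for k,v in o.items()})
for n in("top","scene"):
    im,d,P=cloud(n); save(im,n+"1.png"); np.savez(n+"1.npz",im=im,d=d,P=P)
E
```

```text
{'time_s': np.float64(0.0), 'qpos': array([-76.025,  18.438,  -4.016,  83.175,   1.296,  78.543,  -3.262]), 'joint_velocities': array([ 0.04 ,  0.104,  0.102,  0.069,  0.078,  0.068, -0.067]), 'effort': array([ 0.0000e+00, -4.9129e+01, -4.0400e-01, -3.1253e+01, -6.4000e-02,
        4.4000e-02,  0.0000e+00]), 'tool_pos': array([0.148, 0.632, 0.221]), 'tool_rot': array([-1.79890e+02,  7.00000e-03,  1.66833e+02]), 'force': array([-0.094,  0.526, -0.84 ]), 'wrist_torque': array([0.019, 0.035, 0.029]), 'grasp_force': np.float64(0.0), 'grip_width': np.float64(0.087)}
```

View pics/top1.png

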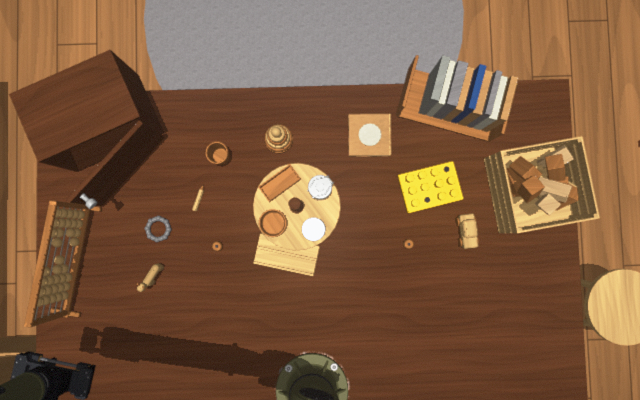

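View pics/scene1.png

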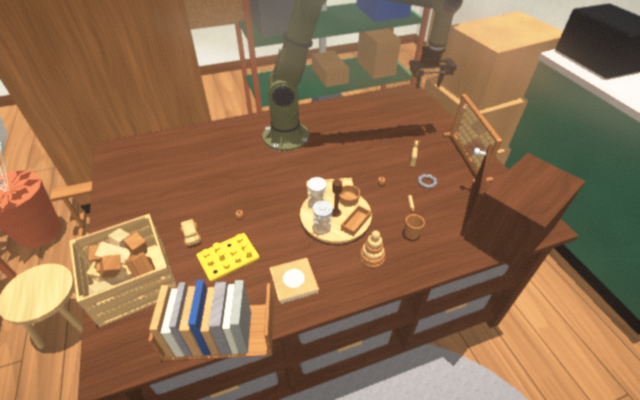

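The top view shows the robot at the bottom, beads at about (217,246) and (409,244), and the pencil at (198,198). The caddy is centred near (296,206), with the tray at (280,181), bowl at (272,224) and ledge at (286,255). Going anticlockwise the order is tray, bowl, screw jar (313,230), clamp jar (320,187).

Run:
```python
from h import *
z=np.load("top1.npz"); im,P,d=z["im"],z["P"],z["d"]
m=env.camera_model("top"); print(m["K"][0,0], np.round(P[300,200],3),np.round(P[246,409],3))
def blob(u,v,r,lo,hi):
    s=P[v-r:v+r+1,u-r:u+r+1].reshape(-1,3); c=im[v-r:v+r+1,u-r:u+r+1].reshape(-1,3)
    k=(s[:,2]>lo)&(s[:,2]<hi); s=s[k]
    q=s[:,:2]; (c0,sz,a)=cv2.minAreaRect((q*1000).astype(np.float32))
    return len(s),np.round(s.mean(0),4),np.round(np.array(c0)/1000,4),np.round(sz),round(a,1),np.round(s[:,2].max(),3)
for n,a in dict(beadL=(217,246,9,.012,.05),beadR=(409,244,9,.012,.05),pencil=(198,198,17,.004,.03),knob=(296,205,10,.15,.2),jarA=(320,187,14,.11,.14),jarB=(313,230,14,.11,.14),tray=(280,181,22,.045,.065),bowl=(272,224,16,.058,.075),ledge=(286,258,32,.009,.0245),disc=(296,206,48,.024,.033)).items(): print(n,*blob(*a))
save(cv2.resize(im[150:285,180:340],None,fx=5,fy=5,interpolation=3)[:600,:800],"crop.png")
# ray-plane for knob etc
cm=m;Rm=cv2.Rodrigues(np.array(m["rvec"],float))[0];t=np.array(m["tvec"]).ravel();C=-Rm.T@t;print("cam",C)
w=env.camera_model("wrist"); print(np.round(w["tool_from_camera"],3),w["K"][0])
```

```text
514.54738049995 [ 0.284  0.339 -0.002] [ 0.433 -0.313  0.028]
beadL 80 [0.451  0.2794 0.0244] [0.4519 0.2802] [29. 28.] 87.0 0.031
beadR 79 [ 0.4406 -0.3102  0.0246] [ 0.4408 -0.3094] [28. 28.] 87.4 0.034
pencil 211 [0.6017 0.3398 0.0085] [0.6003 0.3396] [102. 103.] 89.0 0.02
knob 135 [0.5645 0.0307 0.1843] [0.5642 0.0313] [34. 33.] 88.1 0.191
jarA 460 [ 0.6152 -0.0413  0.1312] [ 0.6155 -0.0419] [71. 68.] 84.7 0.139
jarB 427 [ 0.493  -0.0191  0.1311] [ 0.4933 -0.0194] [64. 64.] 88.4 0.14
tray 184 [0.6385 0.0807 0.0564] [0.6384 0.0808] [ 57. 120.] 34.7 0.064
bowl 119 [0.5168 0.1036 0.0671] [0.5154 0.1035] [82. 81.] 42.6 0.075
ledge 1327 [0.4139 0.0663 0.0147] [0.4069 0.0672] [199. 198.] 88.4 0.024
disc 3222 [0.5629 0.0355 0.0286] [0.5663 0.0305] [266. 267.] 20.5 0.033
cam [ 0.48166348 -0.02447865  1.615513  ]
[[ 0.001 -0.956 -0.294  0.08 ]
 [ 1.     0.001  0.001 -0.001]
 [-0.001 -0.294  0.956 -0.162]
 [ 0.     0.     0.     1.   ]] [320.15502456   0.         318.98821731]
```

View pics/crop.png

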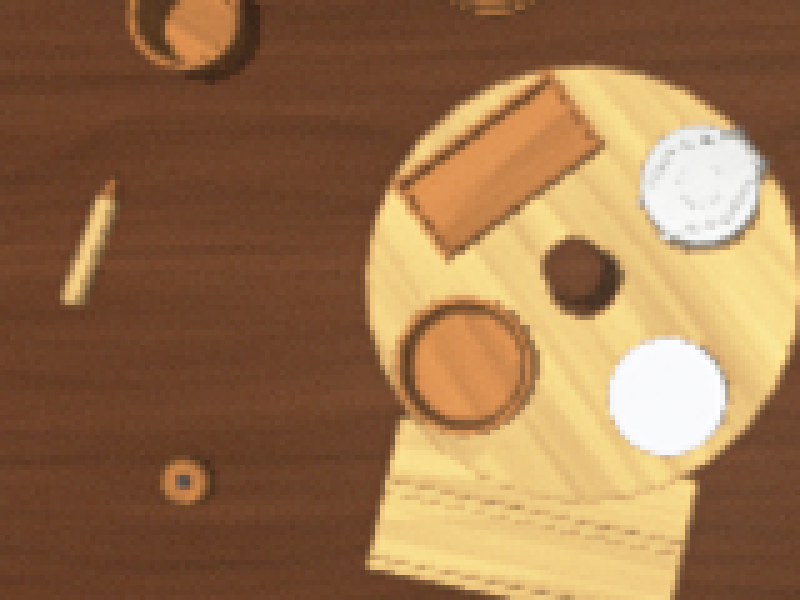

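The crop confirms it: the lid with the wire clamp is upper right at crop (698,185), and the plain white lid at (668,395) is the screw jar. Next I'll measure the pencil axis and the base front.

```bash
cat >> h.py <<'E'
def go(x,y,z,yaw,cmd=None):
    """shift in drive units from measured pose (yaw modulo 180 nearest unless given)"""
    o=env.get_obs(); p=o["tool_pos"] if cmd is None else cmd; Rt=R.from_euler("xyz",o["tool_rot"],degrees=True)
    s=Rt.inv().apply(np.array([x,y,z])-p)/.04
    t=-((yaw-o["tool_rot"][2]+180)%360-180)/10
    return np.round(s,2),round(t,2),"T=%.2f"%o["time_s"]
E
python3 - <<'E'
from h import *
z=np.load("top1.npz"); im,P=z["im"],z["P"]
hsv=cv2.cvtColor(im,cv2.COLOR_RGB2HSV)
bright=im.max(2)>150
r=np.hypot(P[...,0]-.5645,P[...,1]-.031)
g=np.zeros_like(bright); g[225:285,240:330]=1
k=bright&g&(r>.142)&(P[...,2]<.035); n,lab,st,_=cv2.connectedComponentsWithStats(k.astype(np.uint8)); i=1+st[1:,4].argmax()
q=P[lab==i][:,:2]; rect=cv2.minAreaRect((q*1000).astype(np.float32)); print(st[i],rect)
print(cv2.boxPoints(rect))
# fit front edge: farthest pixels
g=np.zeros_like(bright); g[180:216,185:212]=1
k=g&(im.max(2)>105)&(hsv[...,1]>60); n,lab,st,_=cv2.connectedComponentsWithStats(k.astype(np.uint8)); i=1+st[1:,4].argmax()
q=P[lab==i]; print(st[i],q.mean(0)); print(cv2.minAreaRect((q[:,:2]*1000).astype(np.float32))); c=q[:,:2]-q[:,:2].mean(0); w=np.linalg.svd(c)[2][0]; print("axis deg",np.degrees(np.arctan2(w[1],w[0])),np.ptp(c@w))
m=env.camera_model("top");print(np.round(cv2.Rodrigues(np.array(m["rvec"],float))[0],3))
print(np.abs(P[200:300:10,100:200:20,2]).mean())
E
```

```text
[ 253  235   67   41 1358] ((415.40570068359375, 66.9850082397461), (191.58628845214844, 90.4349594116211), 76.5251693725586)
[[349.11142  -15.634689]
 [437.05692  -36.707676]
 [481.69998  149.6047  ]
 [393.7545   170.67769 ]]
[185 181  27  35 589] [0.59704016 0.33415644 0.00691846]
((574.581787109375, 173.46395874023438), (422.8972473144531, 111.43721008300781), 79.61605072021484)
axis deg 77.7388081029201 0.42460504666726034
[[-0.029 -1.     0.004]
 [-0.998  0.029 -0.061]
 [ 0.061 -0.005 -0.998]]
0.006671912199401263
```

Run:
```python
from h import *
z=np.load("top1.npz"); im,P=z["im"],z["P"]
m=env.camera_model("top");Rm=cv2.Rodrigues(np.array(m["rvec"],float))[0];t=np.array(m["tvec"]).ravel();C=-Rm.T@t
g=np.zeros((400,640),bool); g[180:216,185:212]=1
k=g&(im.astype(int)[...,0]>150); n,lab,st,_=cv2.connectedComponentsWithStats(k.astype(np.uint8)); i=1+st[1:,4].argmax(); print(st[i])
v,u=np.where(lab==i); K=np.array(m["K"])
d=np.stack([(u-K[0,2])/K[0,0],(v-K[1,2])/K[1,1],u*0+1.],-1)@Rm
q=C+d*((.010-C[2])/d[:,2])[:,None]; q=q[:,:2]
c=q-q.mean(0); w=np.linalg.svd(c,full_matrices=False)[2][0]; w*=np.sign(w[0]); s=c@w
print(q.mean(0),np.degrees(np.arctan2(w[1],w[0])),s.min(),s.max(),np.ptp(c@[w[1],-w[0]]))
b=q.mean(0)+w*s.min(); print("butt",b,"centre",b+w*.034,"grip20",b+w*.018)
```

```text
[192 186  11  25 105]
[0.59857579 0.33931629] -20.507009017750786 -0.037191861765856225 0.042682537404004545 0.013513124423046117
butt [0.5637408  0.35234542] centre [0.59558619 0.34043447] grip20 [0.58060012 0.34603962]
```

```bash
python3 -c "
from h import *
print(go(.5787,.3467,.13,159.5))"
```

```text
(array([-12.11,  -4.5 ,   2.3 ]), np.float64(0.73), 'T=0.10')
```

drive_tool(
  moves=[-1.4,-0.5,0.2,0.1,60,-2.8,-1.0,0.5,0.3,60,-4.2,-1.5,0.8,0.4,60,-5.6,-2.0,1.1,0.6,60,-7.0,-2.6,1.3,0.73,60],
  squeeze=15,
)

```text
time_s: 0.72
tool_pos: [0.3981, 0.4664, 0.1695]
tool_rot: [-179.9, -0.0, 159.5]
force: [1.3, 1.7, 0.2]
grip_width: 0.0605
grasp_force: 0.0
```

```bash
python3 -c "
from h import *
print(go(.5787,.3467,.13,159.5))"
```

```text
(array([-5.28, -1.22,  0.99]), np.float64(0.0), 'T=0.72')
```

drive_tool(
  moves=[-1.3,-0.3,0.3,0,40,-2.6,-0.6,0.5,0,40,-4.0,-0.9,0.8,0,40,-5.1,-1.2,1.0,0,40,-5.1,-1.2,1.0,0,40],
)

```text
time_s: 1.35
tool_pos: [0.5748, 0.3457, 0.1289]
tool_rot: [-179.8, 0.1, 159.1]
force: [0.6, -0.3, 0.3]
grip_width: 0.0404
grasp_force: 0.0
```

```bash
cat >> h.py <<'E'
def wcloud():
    o=env.get_obs(); im,d=env.read_camera("wrist"); m=env.camera_model("wrist"); K=np.array(m["K"]); T=np.array(m["tool_from_camera"])
    v,u=np.mgrid[:400,:640]; pc=np.stack([(u-K[0,2])/K[0,0]*d,(v-K[1,2])/K[1,1]*d,d],-1)
    pt=pc@T[:3,:3].T+T[:3,3]; P=pt@R.from_euler("xyz",o["tool_rot"],degrees=True).as_matrix().T+o["tool_pos"]
    return im,d,P
E
python3 - <<'E'
from h import *
print(go(.5787,.3467,.13,159.5))
im,d,P=wcloud(); save(im,"w1.png"); np.savez("w1.npz",im=im,d=d,P=P)
k=(P[...,2]>.006)&(P[...,2]<.025)&(d>0)&(np.hypot(P[...,0]-.596,P[...,1]-.340)<.06)
q=P[k]; print(len(q),q.mean(0)); r=cv2.minAreaRect((q[:,:2]*1000).astype(np.float32)); print(r); print(cv2.boxPoints(r))
E
```

```text
(array([-0.08,  0.06, -0.03]), np.float64(-0.04), 'T=1.35')
1191 [0.59512495 0.33951044 0.01100885]
((601.642333984375, 336.885009765625), (14.733330726623535, 84.97251892089844), 69.65132141113281)
[[559.24585 344.7519 ]
 [638.9155  315.20422]
 [644.0388  329.01813]
 [564.36914 358.5658 ]]
```

View pics/w1.png

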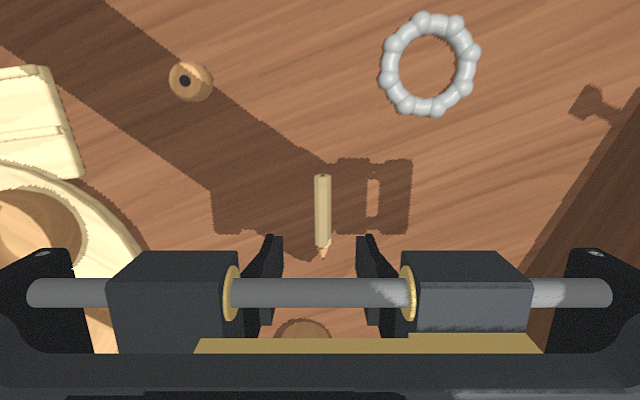

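The wrist view shows the pencil between the fingers at (322,175)–(322,258) with its butt at the top. The gripper body is wide along the closing direction, as I assumed. Descending now.

```bash
python3 -c "
from h import *
print(go(.5768,.3461,.002,159.6))"
```

```text
(array([-0.13, -0.02,  3.18]), np.float64(-0.03), 'T=1.40')
```

drive_tool(
  moves=[-0.1,0,1.2,0,36,-0.1,0,2.3,0,32,-0.1,0,2.9,0,30,-0.1,0,3.13,0,30,-0.1,0,3.13,0,30],
)

```text
time_s: 2.02
tool_pos: [0.5743, 0.3513, 0.0055]
tool_rot: [180.0, -0.0, 159.6]
force: [0.6, 0.8, 1.7]
grip_width: 0.0299
grasp_force: 0.0
```

drive_tool(
  moves=[0,0,0,0,9,0,0,0,0,9,0,0,0,0,9,0,0,0,0,9],
)

```text
time_s: 2.52
tool_pos: [0.576, 0.3507, 0.0071]
tool_rot: [179.9, 0.1, 159.5]
force: [-1.9, -0.7, 6.2]
grip_width: 0.0133
grasp_force: 14.2
```

drive_tool(
  moves=[0,0,-0.5,0,9,0,0,-1.5,0,9,0,0,-2.7,0,9,0,0,-3.2,0,9,0,0,-3.2,0,9],
)

```text
time_s: 3.15
tool_pos: [0.5761, 0.3508, 0.1356]
tool_rot: [179.8, 0.1, 159.5]
force: [-1.0, -0.5, -0.4]
grip_width: 0.0136
grasp_force: 12.7
```

Run:
```python
from h import *
print([env.get_obs()["tool_pos"].round(4) for _ in range(2)])
im,d,P=wcloud(); print(env.get_obs()["tool_pos"].round(4))
save(im[130:330,180:460],"w2.png"); np.savez("w2.npz",im=im,d=d,P=P)
# tool-frame of the pencil
o=env.get_obs(); t=(P-o["tool_pos"])@R.from_euler("xyz",o["tool_rot"],degrees=True).as_matrix()
k=(d>0)&(t[...,2]>-.02)&(t[...,2]<.03)&(abs(t[...,1])<.03)&(im[...,0]>130)&(abs(t[...,0])<.1)
q=t[k]; print(len(q)); 
for x in np.arange(-.08,.03,.01):
    s=q[abs(q[:,0]-x)<.005]; print(round(x,2),len(s),np.round(np.median(s,0),4) if len(s) else '')
```

```text
[array([0.5761, 0.3508, 0.1356]), array([0.5761, 0.3508, 0.1356])]
[0.575  0.3501 0.1333]
1951
-0.08 0 
-0.07 0 
-0.06 14 [-0.0553 -0.0008 -0.0052]
-0.05 330 [-0.0498  0.0001 -0.0073]
-0.04 339 [-0.0403  0.0001 -0.0074]
-0.03 28 [-0.0342  0.0001 -0.0082]
-0.02 18 [-0.0157  0.0054 -0.0041]
-0.01 369 [-0.0096  0.0006 -0.0073]
-0.0 385 [ 0.0001  0.0006 -0.0072]
0.01 468 [ 0.0102  0.0006 -0.006 ]
0.02 0
```

View pics/w2.png

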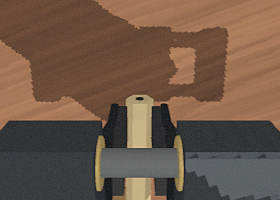

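The pencil is held level, with its butt 15 mm behind the grip (crop (140,97)). Moving to the tray.

```bash
python3 -c "
from h import *
print(go(.6218,.1132,.13,106.3),go(.6218,.1132,.062,106.3))"
```

```text
(array([-3.17, -5.14,  0.08]), np.float64(5.32), 'T=3.20') (array([-3.17, -5.14,  1.78]), np.float64(5.32), 'T=3.20')
```

drive_tool(
  moves=[-0.6,-1.0,0,1.0,9,-1.3,-2.1,0,2.0,9,-2.0,-3.3,0,3.1,9,-2.6,-4.3,0.1,4.2,9,-3.17,-5.14,0.1,5.2,9],
)

```text
time_s: 3.82
tool_pos: [0.6204, 0.1105, 0.1265]
tool_rot: [-179.7, 0.0, 107.1]
force: [0.3, -0.5, -0.9]
grip_width: 0.0131
grasp_force: 12.7
```

Run:
```python
from h import *
im,d,P=wcloud(); save(im,"w3.png"); np.savez("w3.npz",im=im,d=d,P=P)
print(env.get_obs()["tool_pos"],go(.6218,.1132,.085,106.3))
z=P[...,2]
# rim of tray from wrist & top
im2,d2,P2=cloud("top")
for nm,PP in(("w",P),("t",P2)):
    k=(PP[...,2]>.053)&(PP[...,2]<.063)&(np.hypot(PP[...,0]-.638,PP[...,1]-.081)<.08)
    print(nm,k.sum(),cv2.minAreaRect((PP[k][:,:2]*1000).astype(np.float32)))
    k=(PP[...,2]>.064)&(PP[...,2]<.073)&(np.hypot(PP[...,0]-.515,PP[...,1]-.104)<.05)
    print(cv2.minEnclosingCircle((PP[k][:,:2]*1000).astype(np.float32)),k.sum())
```

```text
[0.62197468 0.1026211  0.12691965] (array([0.26, 0.08, 1.05]), np.float64(0.01), 'T=3.88')
w 1237 ((636.6598510742188, 80.41508483886719), (56.119930267333984, 120.28240203857422), 34.59475326538086)
((514.5385131835938, 103.22294616699219), 42.23269271850586) 2370
t 63 ((654.4736328125, 56.21053695678711), (55.74658203125, 60.64998245239258), 34.70203399658203)
((509.9990234375, 79.37332153320312), 32.02968978881836) 26
```

View pics/w3.png

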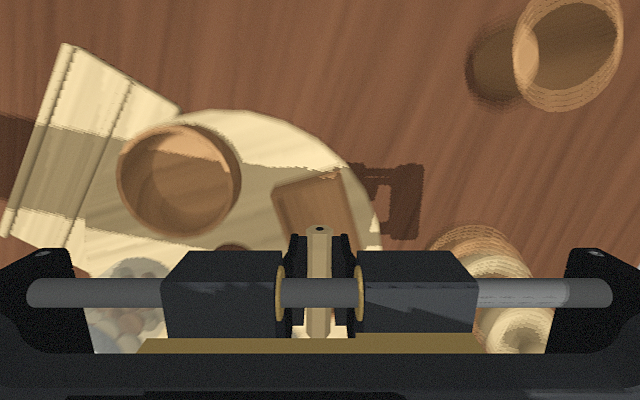

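The wrist view shows the tray at about (320,205) ahead of and below the held pencil, with the bowl at (180,180). The stacker at right, (490,290), is close to the gripper body, so I'm checking that clearance before lowering.

Run:
```python
from h import *
z=np.load("top1.npz"); P=z["P"]
# clearance: obstacles above .115 in tool frame at target
g=np.array([.6212,.1130]); y=np.radians(106.3); ex=np.array([np.cos(y),np.sin(y)]); ey=np.array([np.sin(y),-np.cos(y)])
for lo in(.1,.12):
    k=(P[...,2]>lo)&(P[...,2]<.3); q=P[k][:,:2]-g; a=np.c_[q@ex,q@ey]
    dx=np.maximum(abs(a[:,0])-.0375,0);dy=np.maximum(abs(a[:,1])-.095,0); h=np.hypot(dx,dy); i=h.argmin()
    print(lo,h[i],P[k][i],a[i])
    s=(a[:,1]>0); print("outer",h[s].min(),P[k][s][h[s].argmin()])
print(go(.6212,.1130,.085,106.0), go(.6212,.1130,.060,106))
```

```text
0.1 0.007929045226559399 [0.56176036 0.04828711 0.17915633] [-0.04542905 -0.07521324]
outer 0.040208407047920114 [0.75735146 0.08292791 0.10133826]
0.12 0.007929045226559399 [0.56176036 0.04828711 0.17915633] [-0.04542905 -0.07521324]
outer 0.04786027575329597 [0.76761967 0.086602   0.12677575]
(array([0.2 , 0.05, 1.05]), np.float64(0.09), 'T=3.92') (array([0.2 , 0.05, 1.67]), np.float64(0.09), 'T=3.92')
```

drive_tool(
  moves=[0.2,0.05,0.0,0.09,9,0.2,0.05,0.4,0.09,9,0.2,0.05,0.9,0.09,9,0.2,0.05,1.05,0.09,9],
)

```text
time_s: 4.42
tool_pos: [0.6196, 0.1218, 0.0843]
tool_rot: [-179.7, 0.0, 106.7]
force: [-0.7, 1.1, -0.7]
grip_width: 0.013
grasp_force: 12.7
```

Run:
```python
from h import *
im,d,P=wcloud()
print(env.get_obs()["tool_pos"],env.get_obs()["force"],go(.6212,.1130,.061,106.0))
o=env.get_obs(); t=(P-o["tool_pos"])@R.from_euler("xyz",o["tool_rot"],degrees=True).as_matrix()
k=(P[...,2]>.053)&(P[...,2]<.063)&(np.hypot(P[...,0]-.638,P[...,1]-.081)<.08)
r=cv2.minAreaRect((t[k][:,:2]*1000).astype(np.float32)); print(r, k.sum()); print(cv2.boxPoints(r))
```

```text
[0.61982323 0.1214945  0.08448721] [ 0.16711101  0.4866669  -0.02899122] (array([-0.21, -0.03,  0.59]), np.float64(0.07), 'T=4.47')
((-31.379257202148438, 0.3242645263671875), (56.32246780395508, 93.64888000488281), 72.02176666259766) 1286
[[-84.60956   -12.009335 ]
 [  4.4667997 -40.914593 ]
 [ 21.851044   12.657864 ]
 [-67.22531    41.56312  ]]
```

drive_tool(
  moves=[-0.21,-0.03,0.0,0.07,9,-0.21,-0.03,0.2,0.07,9,-0.21,-0.03,0.5,0.07,9,-0.21,-0.03,0.6,0.07,9,-0.21,-0.03,0.6,0.07,9],
)

```text
time_s: 5.1
tool_pos: [0.6224, 0.1132, 0.0627]
tool_rot: [-179.9, -0.0, 106.0]
force: [0.2, 0.4, -0.1]
grip_width: 0.0128
grasp_force: 12.7
```

Run:
```python
from h import *
im,d,P=wcloud(); save(im,"w4.png")
print(env.get_obs()["tool_pos"],env.get_obs()["force"],go(.6212,.1130,.061,106.0))
o=env.get_obs(); t=(P-o["tool_pos"])@R.from_euler("xyz",o["tool_rot"],degrees=True).as_matrix()
k=(P[...,2]>.053)&(P[...,2]<.063)&(np.hypot(P[...,0]-.638,P[...,1]-.081)<.08)
r=cv2.minAreaRect((t[k][:,:2]*1000).astype(np.float32)); print(k.sum()); print(cv2.boxPoints(r))
```

```text
[0.6227095 0.1132444 0.0632037] [ 0.51664557 -0.25672449 -0.00339677] (array([ 0.  , -0.04,  0.06]), np.float64(-0.0), 'T=5.15')
1845
[[-67.216064 -14.294689]
 [ 12.644275 -41.601383]
 [ 30.86911   11.698414]
 [-48.99123   39.005108]]
```

View pics/w4.png

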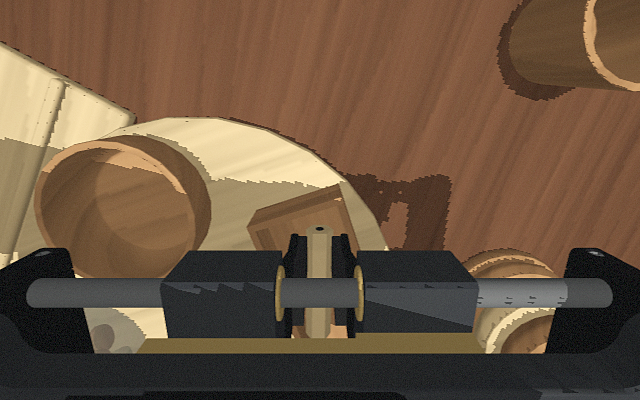

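The pencil's butt (320,230) sits inside the tray corner, about 7 mm from the end wall and 6 mm from the side wall. Releasing.

drive_tool(
  moves=[0,0,0.05,0,9,0,0,0.05,0,16,0,0,0.05,0,24,0,0,0.05,0,30,0,0,0.05,0,34],
)

```text
time_s: 5.78
tool_pos: [0.6228, 0.1131, 0.0614]
tool_rot: [180.0, -0.0, 105.9]
force: [0.1, -0.9, -0.3]
grip_width: 0.0313
grasp_force: 0.0
```

drive_tool(
  moves=[0,0,-0.5,0,50,0,0,-1.5,0,50,0,0,-2.2,0,50,0,0,-2.6,0,50,0,0,-2.6,0,50],
)

```text
time_s: 6.4
tool_pos: [0.6237, 0.1133, 0.1672]
tool_rot: [179.8, -0.0, 105.9]
force: [-0.3, -0.1, -1.6]
grip_width: 0.0502
grasp_force: 0.0
```

Run:
```python
from h import *
im,d,P=wcloud(); save(im[100:360,:],"w5.png")
print(go(.452,.2795,.13,100))
```

```text
(array([ 5.17, -2.96,  0.89]), np.float64(0.59), 'T=6.45')
```

View pics/w5.png

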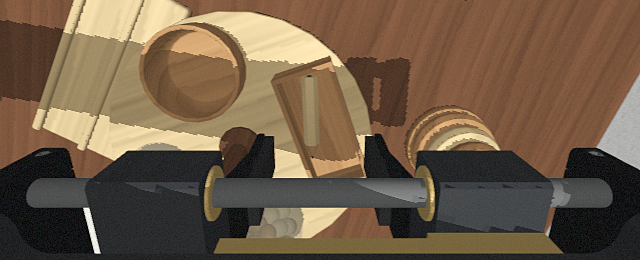

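The pencil lies inside the tray, crop (310,75)–(310,145). Now the left bead.

drive_tool(
  moves=[1.2,-0.7,0.2,-0.5,60,2.5,-1.4,0.4,-1.0,60,3.7,-2.1,0.6,-1.5,60,4.8,-2.8,0.8,-1.84,60,5.17,-2.96,0.89,-1.84,60],
)

```text
time_s: 7.08
tool_pos: [0.448, 0.2816, 0.1277]
tool_rot: [-179.8, -0.1, 124.7]
force: [0.9, -0.7, 0.6]
grip_width: 0.0597
grasp_force: 0.0
```

drive_tool(
  moves=[0,0,0,0,60,0,0,0,0,60],
)

```text
time_s: 7.32
tool_pos: [0.4536, 0.2777, 0.1296]
tool_rot: [-180.0, 0.1, 124.2]
force: [0.7, 0.2, 1.0]
grip_width: 0.0601
grasp_force: 0.0
```

```bash
cat >> h.py <<'E'
def bead(c,z=.006,yaw=124.3):
    im,d,P=wcloud(); k=(d>0)&(P[...,2]>.010)&(P[...,2]<.04)&(np.hypot(P[...,0]-c[0],P[...,1]-c[1])<.035)
    q=P[k]; f=cv2.minEnclosingCircle((q[:,:2]*1000).astype(np.float32)); top=q[q[:,2]>np.percentile(q[:,2],95)-.006]
    tc=cv2.minEnclosingCircle((top[:,:2]*1000).astype(np.float32))
    print(k.sum(),f,tc,q[:,2].max()); x,y=np.array(tc[0])/1000; print(env.get_obs()["tool_pos"],go(x,y,z,yaw))
E
python3 -c "
from h import *
bead((.452,.2795))"
```

```text
987 ((448.8089294433594, 280.4844055175781), 15.625638008117676) ((448.7121887207031, 280.61553955078125), 15.198692321777344) 0.027583609776644535
[0.45377145 0.27762931 0.12975044] (array([ 0.14, -0.06,  3.09]), np.float64(-0.02), 'T=7.38')
```

drive_tool(
  moves=[0.14,-0.06,0.8,0,60,0.14,-0.06,1.8,0,60,0.14,-0.06,2.8,0,60,0.14,-0.06,3.09,0,60,0.14,-0.06,3.09,0,45],
)

```text
time_s: 8.0
tool_pos: [0.4477, 0.2818, 0.0062]
tool_rot: [-180.0, 0.0, 124.2]
force: [0.0, 0.1, -0.3]
grip_width: 0.0558
grasp_force: 0.0
```

drive_tool(
  moves=[0,0,0,0,25,0,0,0,0,25,0,0,0,0,25,0,0,0,0,25],
)

```text
time_s: 8.5
tool_pos: [0.4476, 0.2832, 0.0071]
tool_rot: [179.9, -0.0, 124.3]
force: [-0.2, -0.3, 4.8]
grip_width: 0.0296
grasp_force: 15.0
```

drive_tool(
  moves=[0,0,-0.6,0,25,0,0,-1.8,0,25,0,0,-3.0,0,25,0,0,-3.2,0,25],
)

```text
time_s: 9.0
tool_pos: [0.449, 0.2841, 0.138]
tool_rot: [179.6, -0.0, 124.3]
force: [0.3, 0.3, -1.3]
grip_width: 0.0296
grasp_force: 15.0
```

```bash
python3 -c "
from h import *
im,d,P=wcloud(); save(im,'w6.png'); print(go(.5145-.0085,.1032+.0124,.13,124.3))
o=env.get_obs(); t=(P-o['tool_pos'])@R.from_euler('xyz',o['tool_rot'],degrees=True).as_matrix()
k=(d>0)&(t[...,2]>-.03)&(t[...,2]<.03)&(abs(t[...,1])<.012)&(abs(t[...,0])<.03); q=t[k]; print(len(q),q.min(0),q.max(0),np.median(q,0))
"
```

```text
(array([-4.28, -1.18,  0.17]), np.float64(0.0), 'T=9.05')
2088 [-0.00666359 -0.01199077 -0.02133776] [0.01277385 0.01199804 0.00159935] [ 0.0058004   0.00033063 -0.01867386]
```

drive_tool(
  moves=[-1.1,-0.3,0.1,0,25,-2.3,-0.6,0.1,0,25,-3.4,-0.9,0.1,0,25,-4.2,-1.18,0.2,0,25,-4.25,-1.18,0.2,0,25],
)

```text
time_s: 9.68
tool_pos: [0.5033, 0.112, 0.1243]
tool_rot: [-179.8, 0.0, 124.0]
force: [0.1, 0.4, -0.6]
grip_width: 0.0295
grasp_force: 15.0
```

drive_tool(
  moves=[0,0,0,0,25,0,0,0.4,0,25],
)

```text
time_s: 9.93
tool_pos: [0.5044, 0.1175, 0.1102]
tool_rot: [179.9, -0.0, 124.5]
force: [-0.3, -0.2, -0.1]
grip_width: 0.0292
grasp_force: 15.0
```

```bash
python3 -c "
from h import *
im,d,P=wcloud()
o=env.get_obs(); t=(P-o['tool_pos'])@R.from_euler('xyz',o['tool_rot'],degrees=True).as_matrix()
k=(P[...,2]>.064)&(P[...,2]<.073)&(np.hypot(P[...,0]-.5145,P[...,1]-.1032)<.05)
print(cv2.minEnclosingCircle((P[k][:,:2]*1000).astype(np.float32)),cv2.minEnclosingCircle((t[k][:,:2]*1000).astype(np.float32)),k.sum())
print(o['tool_pos'],go(.5145-.0073,.1032+.0107,.071,124.3))
"
```

```text
((513.7056884765625, 103.65801239013672), 41.8893928527832) ((-17.36176109313965, 2.1009387969970703), 41.890045166015625) 1294
[0.50226043 0.116813   0.10722616] (array([-0.13,  0.06,  0.91]), np.float64(0.02), 'T=9.97')
```

drive_tool(
  moves=[-0.1,0.05,0.3,0,25,-0.1,0.05,0.7,0,25,-0.1,0.05,0.92,0,25,-0.1,0.05,0.92,0,25,-0.1,0.05,0.92,0,25],
)

```text
time_s: 10.6
tool_pos: [0.5082, 0.1136, 0.0737]
tool_rot: [180.0, 0.0, 124.3]
force: [0.9, 0.7, -0.3]
grip_width: 0.0297
grasp_force: 15.0
```

drive_tool(
  moves=[0,0,0,0,34,0,0,0,0,38,0,0,0,0,42,0,0,-0.4,0,46,0,0,-1.5,0,50],
)

```text
time_s: 11.22
tool_pos: [0.5063, 0.113, 0.1331]
tool_rot: [-179.8, -0.0, 124.3]
force: [0.7, 0.2, 0.6]
grip_width: 0.0478
grasp_force: 0.0
```

drive_tool(
  moves=[0,0,-1.0,0,60,0,0,-1.0,0,60],
)

```text
time_s: 11.48
tool_pos: [0.5106, 0.1141, 0.1781]
tool_rot: [179.5, 0.1, 124.3]
force: [-0.1, 0.3, -0.2]
grip_width: 0.0583
grasp_force: 0.0
```

Run:
```python
from h import *
im,d,P=wcloud(); save(im,"w7.png")
k=(d>0)&(P[...,2]>.045)&(P[...,2]<.064)&(np.hypot(P[...,0]-.514,P[...,1]-.1035)<.03); q=P[k]; print(len(q),np.median(q,0),q[:,2].max()) if len(q) else print("none")
print(go(.441,-.310,.17,54)); print(go(.441,-.310,.17,90))
```

```text
859 [0.50828051 0.11283349 0.05769522] 0.06060511945708032
(array([-7.79, -7.38,  0.12]), np.float64(7.03), 'T=11.53')
(array([-7.79, -7.38,  0.12]), np.float64(3.43), 'T=11.53')
```

View pics/w7.png

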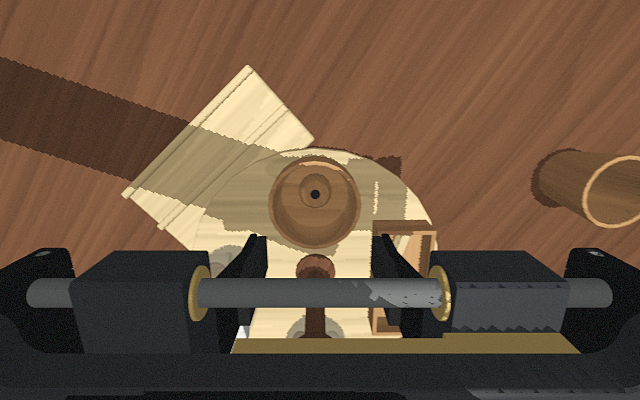

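Bead A stands in the bowl at (315,193), about 11 mm outward of centre. Next, bead B, keeping the same yaw and crossing high over the jars.

drive_tool(
  moves=[-0.3,-0.3,-0.8,0,60,-1.3,-1.2,-0.9,0,60,-2.4,-2.2,-0.9,0,60,-3.4,-3.2,-0.9,0,60,-4.4,-4.2,-0.9,0,60],
)

```text
time_s: 12.15
tool_pos: [0.4672, -0.1282, 0.2087]
tool_rot: [-180.0, -0.1, 124.3]
force: [1.2, -0.4, 0.9]
grip_width: 0.0601
grasp_force: 0.0
```

drive_tool(
  moves=[-1.0,-1.0,0.3,0,60,-2.0,-1.9,0.8,0,60,-3.0,-2.8,1.4,0,60,-3.39,-3.18,1.9,0,60,-3.39,-3.18,2.1,0,60],
)

```text
time_s: 12.78
tool_pos: [0.4376, -0.3115, 0.1236]
tool_rot: [-179.8, -0.1, 124.1]
force: [-0.3, 0.5, 0.6]
grip_width: 0.0601
grasp_force: 0.0
```

drive_tool(
  moves=[0,0,0,0,60,0,0,0,0,60,0,0,0,0,60],
)

```text
time_s: 13.15
tool_pos: [0.4408, -0.3094, 0.1261]
tool_rot: [179.9, 0.0, 124.4]
force: [-0.1, -0.3, -0.3]
grip_width: 0.0601
grasp_force: 0.0
```

```bash
python3 -c "
from h import *
bead((.441,-.310))"
```

```text
1002 ((438.6285400390625, -312.23834228515625), 15.720396041870117) ((438.3673095703125, -312.4159240722656), 15.18861198425293) 0.027504476750651027
[ 0.44064149 -0.30959924  0.12600661] (array([-0.02, -0.09,  3.  ]), np.float64(0.01), 'T=13.20')
```

drive_tool(
  moves=[-0.02,-0.09,0.8,0,60,-0.02,-0.09,1.8,0,60,-0.02,-0.09,2.7,0,60,-0.02,-0.09,2.98,0,60,-0.02,-0.09,2.98,0,45],
)

```text
time_s: 13.82
tool_pos: [0.4374, -0.313, 0.0064]
tool_rot: [-180.0, -0.0, 124.3]
force: [0.4, 0.3, -0.1]
grip_width: 0.0557
grasp_force: 0.0
```

drive_tool(
  moves=[0,0,0,0,25,0,0,0,0,25,0,0,0,0,25,0,0,0,0,25],
)

```text
time_s: 14.32
tool_pos: [0.438, -0.3132, 0.007]
tool_rot: [179.9, 0.1, 124.3]
force: [-0.2, 0.1, 5.5]
grip_width: 0.0296
grasp_force: 15.0
```

drive_tool(
  moves=[0,0,-0.6,0,25,0,0,-1.8,0,25,0,0,-3.2,0,25,0,0,-4.6,0,25,0,0,-5.2,0,25],
)

```text
time_s: 14.95
tool_pos: [0.4382, -0.314, 0.2175]
tool_rot: [179.8, 0.2, 124.3]
force: [0.5, 0.5, -1.2]
grip_width: 0.0298
grasp_force: 15.0
```

```bash
python3 -c "
from h import *
print(go(.514+.0073,.1035-.0107,.212,124.3))
"
```

```text
(array([7.23, 7.45, 0.13]), np.float64(0.0), 'T=14.95')
```

drive_tool(
  moves=[1.0,1.0,0.1,0,25,2.0,2.05,0.1,0,25,3.0,3.1,0.1,0,25,4.0,4.1,0.1,0,25,5.0,5.15,0.1,0,25],
)

```text
time_s: 15.58
tool_pos: [0.4946, -0.03, 0.2103]
tool_rot: [179.9, -0.0, 124.3]
force: [0.8, 0.2, -0.5]
grip_width: 0.0296
grasp_force: 15.0
```

drive_tool(
  moves=[0.9,0.9,0,0,25,1.7,1.8,0.2,0,25,2.13,2.3,0.8,0,25,2.13,2.3,1.6,0,25,2.13,2.3,2.0,0,25],
)

```text
time_s: 16.2
tool_pos: [0.5213, 0.0904, 0.1283]
tool_rot: [-179.8, -0.0, 124.4]
force: [-0.8, -0.8, -0.5]
grip_width: 0.0294
grasp_force: 15.0
```

drive_tool(
  moves=[0,0,0.5,0,25,0,0,0.5,0,25,0,0,0.5,0,25],
)

```text
time_s: 16.58
tool_pos: [0.5232, 0.0903, 0.1112]
tool_rot: [179.9, 0.0, 124.3]
force: [-0.8, -0.3, 0.1]
grip_width: 0.0297
grasp_force: 15.0
```

```bash
python3 -c "
from h import *
im,d,P=wcloud()
o=env.get_obs(); t=(P-o['tool_pos'])@R.from_euler('xyz',o['tool_rot'],degrees=True).as_matrix()
k=(P[...,2]>.064)&(P[...,2]<.073)&(np.hypot(P[...,0]-.5145,P[...,1]-.1032)<.05)
print(cv2.minEnclosingCircle((P[k][:,:2]*1000).astype(np.float32)),cv2.minEnclosingCircle((t[k][:,:2]*1000).astype(np.float32)),k.sum())
print(o['tool_pos'],go(.5236,.0895,.073,124.3))
"
```

```text
((514.3084716796875, 102.95931243896484), 41.873897552490234) ((15.427228927612305, -0.5163109302520752), 41.87379837036133) 1748
[0.52334766 0.09047096 0.11136722] (array([-0.02, -0.01,  0.96]), np.float64(-0.0), 'T=16.62')
```

drive_tool(
  moves=[-0.06,0,0.3,0,25,-0.06,0,0.7,0,25,-0.06,0,0.95,0,25,-0.06,0,0.95,0,25,-0.06,0,0.95,0,25],
)

```text
time_s: 17.25
tool_pos: [0.5241, 0.0887, 0.0722]
tool_rot: [180.0, 0.0, 124.3]
force: [0.0, 0.7, -0.1]
grip_width: 0.0295
grasp_force: 15.0
```

drive_tool(
  moves=[0,0,0,0,34,0,0,0,0,38,0,0,0,0,42,0,0,-0.4,0,46,0,0,-1.5,0,50],
)

```text
time_s: 17.88
tool_pos: [0.5224, 0.0883, 0.1319]
tool_rot: [-179.8, -0.0, 124.3]
force: [0.4, 0.4, 0.5]
grip_width: 0.0483
grasp_force: 0.0
```

drive_tool(
  moves=[0.6,0,-1.5,0,70,1.2,0,-2.3,0,70,1.2,0,-2.3,0,70],
)

```text
time_s: 18.25
tool_pos: [0.498, 0.1308, 0.2284]
tool_rot: [179.6, 0.0, 124.5]
force: [0.3, 0.5, -0.3]
grip_width: 0.0677
grasp_force: 0.0
```

Run:
```python
from h import *
im,d,P=wcloud(); save(im,"w8.png"); np.savez("w8.npz",im=im,P=P,d=d)
k=(d>0)&(P[...,2]>.034)&(P[...,2]<.1)&(np.hypot(P[...,0]-.514,P[...,1]-.1035)<.03); q=P[k]; print(len(q),np.percentile(q[:,2],[50,90,99.5]))
k=(d>0)&(P[...,2]>.15)&(P[...,2]<.195)&(np.hypot(P[...,0]-.5645,P[...,1]-.031)<.03); q=P[k]; print(len(q),q.mean(0), cv2.minEnclosingCircle((q[:,:2]*1000).astype(np.float32)))
print(env.get_obs()["tool_pos"])
```

```text
1342 [0.06094154 0.07947463 0.08222588]
704 [0.55592512 0.04279984 0.16217039] ((562.3864135742188, 33.60281753540039), 17.37598991394043)
[0.49744146 0.1290087  0.22621219]
```

View pics/w8.png

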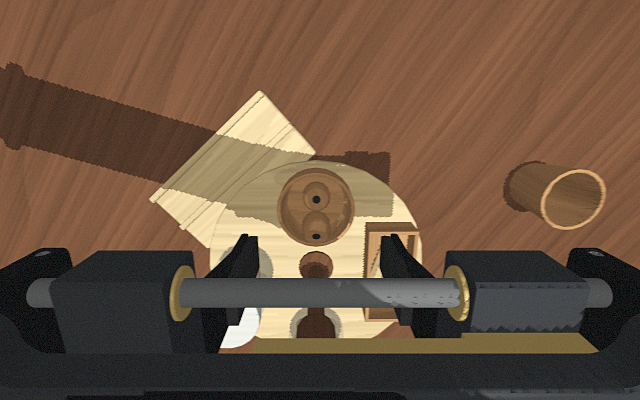

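Bead A is flat at (316,199). Bead B at (316,237) has its top at 82 mm, so it's propped on A's edge and needs settling. I'll measure its top and press it down lightly with closed fingers.

Run:
```python
from h import *
z=np.load("w8.npz"); P,d=z["P"],z["d"]
b=np.array([.514,.1035]); e=np.array([-.5635,.826]); f=np.array([.826,.5635])
k=(d>0)&(P[...,2]>.034)&(P[...,2]<.1)&(np.hypot(P[...,0]-b[0],P[...,1]-b[1])<.036); q=P[k]; r=(q[:,:2]-b)@e; s=(q[:,:2]-b)@f
for a in range(-34,35,4):
    m=(abs(r*1000-a)<2)&(abs(s)<.014); print(a,m.sum(),np.round(np.percentile(q[m,2],[10,50,90])*1000,1) if m.any() else '')
h=q[:,2]>.07; print("high",np.median(r[h]),np.median(s[h]))
```

```text
-34 45 [71.9 73.2 74.1]
-30 46 [74.3 75.  76.1]
-26 76 [75.9 77.1 78.2]
-22 80 [76.7 78.7 80. ]
-18 85 [76.1 80.3 81.5]
-14 125 [71.2 78.8 81.6]
-10 136 [66.9 74.9 79. ]
-6 131 [60.3 68.1 73.2]
-2 57 [54.4 58.  65. ]
2 71 [56.  58.2 59.1]
6 92 [57.1 58.1 59.1]
10 89 [56.6 58.2 58.9]
14 103 [54.7 57.9 59.1]
18 95 [50.1 57.5 58.8]
22 113 [43.6 53.7 57.9]
26 25 [38.5 45.7 51.7]
30 0 
34 0 
high -0.017686518386880408 0.0007069084757412446
```

```bash
python3 -c "
from h import *
print(go(.5061,.1151,.085,124.3))
"
```

```text
(array([-0.41, -0.03,  3.53]), np.float64(0.01), 'T=18.30')
```

drive_tool(
  moves=[-0.41,-0.03,0.5,0,20,-0.41,-0.03,1.5,0,0,-0.41,-0.03,2.3,0,0,-0.41,-0.03,2.5,0,0,-0.41,-0.03,2.5,0,0],
)

```text
time_s: 18.92
tool_pos: [0.5049, 0.1133, 0.1239]
tool_rot: [-179.9, 0.0, 124.3]
force: [-0.6, 0.1, 0.3]
grip_width: 0.0279
grasp_force: 0.0
```

drive_tool(
  moves=[0,0,0.3,0,0,0,0,0.6,0,0,0,0,0.9,0,0,0,0,0.9,0,0,0,0,0.9,0,0],
)

```text
time_s: 19.55
tool_pos: [0.5052, 0.1141, 0.0883]
tool_rot: [180.0, 0.0, 124.3]
force: [0.5, 0.4, 0.0]
grip_width: 0.0005
grasp_force: 0.0
```

```bash
python3 -c "
from h import *
print(env.get_obs()['tool_pos'],go(.5061,.1151,.060,124.3))
"
```

```text
[0.50523998 0.11406926 0.08827685] (array([0.01, 0.03, 0.71]), np.float64(0.0), 'T=19.55')
```

drive_tool(
  moves=[0,0.02,0.3,0,0,0,0.02,0.6,0,0,0,0.02,0.72,0,0,0,0.02,0.77,0,0,0,0.02,0.77,0,0],
)

```text
time_s: 20.18
tool_pos: [0.5073, 0.1159, 0.0589]
tool_rot: [179.8, -0.0, 124.3]
force: [-0.9, 1.4, 8.4]
grip_width: 0.0004
grasp_force: 4.3
```

drive_tool(
  moves=[0.04,0,0,0,0,0.08,0,0,0,0,0.12,0,0,0,0,0.17,0,0,0,0,0.2,0,0,0,0],
)

```text
time_s: 20.8
tool_pos: [0.5059, 0.1189, 0.0601]
tool_rot: [179.6, 0.3, 124.2]
force: [4.2, -5.6, 12.4]
grip_width: 0.0005
grasp_force: 5.7
```

drive_tool(
  moves=[0,0,-0.5,0,0,0,0,-1.5,0,0,0.5,0,-2.5,0,0,1.0,0,-3.5,0,0,1.0,0,-3.5,0,0],
)

```text
time_s: 21.42
tool_pos: [0.4799, 0.1566, 0.2004]
tool_rot: [179.6, -0.0, 124.5]
force: [0.1, -0.1, -0.1]
grip_width: 0.0004
grasp_force: 0.0
```

```bash
cat > prof.py <<'E'
from h import *
im,d,P=wcloud(); save(im[120:320,200:440],"last.png")
b=np.array([.514,.1035]); e=np.array([-.5635,.826]); f=np.array([.826,.5635])
k=(d>0)&(P[...,2]>.034)&(P[...,2]<.1)&(np.hypot(P[...,0]-b[0],P[...,1]-b[1])<.036); q=P[k]; r=(q[:,:2]-b)@e; s=(q[:,:2]-b)@f
for a in range(-34,35,4):
    m=(abs(r*1000-a)<2)&(abs(s)<.014); print(a,m.sum(),np.round(np.percentile(q[m,2],[10,50,90])*1000,1) if m.any() else '')
print(env.get_obs()["tool_pos"])
E
python3 prof.py
```

```text
-34 0 
-30 0 
-26 0 
-22 0 
-18 0 
-14 0 
-10 0 
-6 0 
-2 0 
2 0 
6 0 
10 32 [57.5 58.3 58.9]
14 87 [56.1 58.  58.9]
18 100 [52.5 57.9 59.1]
22 125 [46.6 55.9 58.4]
26 106 [40.8 48.6 54.8]
30 0 
34 0 
[0.47917411 0.15508865 0.19845977]
```

drive_tool(
  moves=[-0.3,0,-0.2,0,70,-0.5,0,-0.3,0,70,-0.5,0,-0.5,0,70,-0.5,0,-0.5,0,70,-0.5,0,-0.5,0,70],
)

```text
time_s: 22.1
tool_pos: [0.4897, 0.1378, 0.2172]
tool_rot: [-180.0, -0.0, 124.4]
force: [-0.5, -0.2, -0.0]
grip_width: 0.0423
grasp_force: 0.0
```

```bash
python3 prof.py; python3 -c "
from h import *
print(go(.514+.0085,.1035-.0124,.10,124.3))"
```

```text
-34 1 [42.5 42.5 42.5]
-30 23 [58.4 63.  65.2]
-26 78 [60.5 64.8 66.4]
-22 89 [59.7 64.9 67. ]
-18 98 [59.8 64.1 66.2]
-14 98 [58.  62.8 65.1]
-10 114 [50.9 61.  63.3]
-6 100 [51.3 58.2 60.5]
-2 18 [54.2 57.  58.3]
2 59 [57.  57.9 58.9]
6 78 [56.6 58.1 59. ]
10 83 [55.8 58.  58.9]
14 82 [56.8 58.2 58.9]
18 94 [53.7 58.  58.9]
22 102 [48.8 56.4 58.5]
26 90 [40.7 49.5 54.8]
30 0 
34 2 [67.  67.2 67.4]
[0.48966699 0.13782793 0.21713293]
(array([-1.43,  0.02,  2.93]), np.float64(0.01), 'T=22.15')
```

Pressing and dragging A let bead B drop: its top is now about 65 mm, below the 68.5 mm rim, and both beads are in the bowl. Next is the knob.

```bash
python3 -c "
from h import *
print(env.get_obs()['qpos'].round(1),go(.564,.031,.23,163))"
```

```text
[-45.7   0.7  27.4 104.2  -0.3  75.2  16.2] (array([-3.25,  0.03, -0.32]), np.float64(-3.86), 'T=22.15')
```

drive_tool(
  moves=[-0.6,0,-0.3,-0.8,65,-1.4,0,-0.3,-1.6,65,-2.2,0,-0.3,-2.4,65,-2.9,0,-0.3,-3.2,65,-3.25,0.03,-0.3,-3.86,65],
)

```text
time_s: 22.78
tool_pos: [0.5646, 0.0293, 0.2291]
tool_rot: [-180.0, -0.0, 163.1]
force: [0.4, 0.7, 0.3]
grip_width: 0.065
grasp_force: 0.0
```

drive_tool(
  moves=[0,0,0,0,65,0,0,0,0,65,0,0,0,0,65],
)

```text
time_s: 23.15
tool_pos: [0.5638, 0.032, 0.2293]
tool_rot: [180.0, -0.0, 163.0]
force: [0.7, -0.7, -1.0]
grip_width: 0.0652
grasp_force: 0.0
```

```bash
python3 -c "
from h import *
print(env.get_obs()['tool_pos'],go(.564,.031,.1475,163))"
```

```text
[0.56384137 0.03203655 0.2293242 ] (array([-0.01, -0.02,  2.05]), np.float64(-0.0), 'T=23.15')
```

drive_tool(
  moves=[-0.01,-0.02,0.6,0,65,-0.01,-0.02,1.3,0,65,-0.01,-0.02,1.9,0,65,-0.01,-0.02,2.05,0,65,-0.01,-0.02,2.05,0,50],
)

```text
time_s: 23.78
tool_pos: [0.5644, 0.0305, 0.1477]
tool_rot: [180.0, 0.0, 163.0]
force: [-0.0, -0.1, 0.3]
grip_width: 0.0607
grasp_force: 0.0
```

drive_tool(
  moves=[0,0,0,0,40,0,0,0,0,34,0,0,0,0,30,0,0,0,0,30,0,0,0,0,30],
  squeeze=20,
)

```text
time_s: 24.4
tool_pos: [0.5651, 0.0308, 0.1481]
tool_rot: [179.9, 0.1, 163.0]
force: [1.4, 3.3, 3.8]
grip_width: 0.0359
grasp_force: 20.0
```

```bash
cat > ang.py <<'E'
from h import *
import sys
# top camera: jar lids, tray, bowl and ledge front about axis
im,d,P=cloud("top"); a=np.array([.564,.031])
o=env.get_obs(); print("T",o["time_s"],o["tool_pos"].round(4),o["tool_rot"].round(1),"f",o["force"].round(1),o["wrist_torque"].round(2),o["grip_width"],o["grasp_force"])
E
python3 ang.py; python3 -c "
from h import *
im,d,P=wcloud(); save(im,'w9.png'); np.savez('w9.npz',im=im,d=d,P=P)"
```

```text
T 24.45 [0.565  0.0308 0.148 ] [1.799e+02 1.000e-01 1.630e+02] f [0.9 2.3 3.9] [ 0.6  -0.21  0.  ] 0.03569460872598459 20.00014473684132
```

View pics/w9.png

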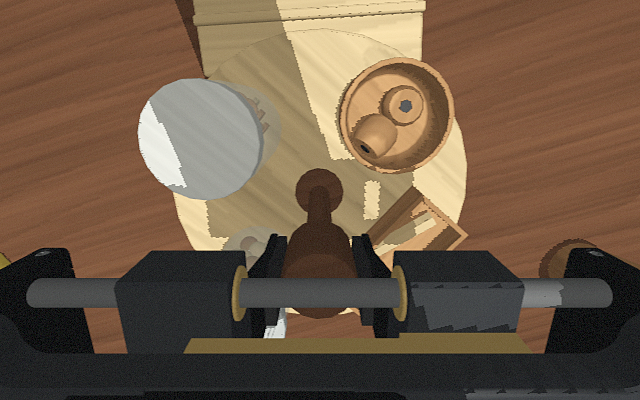

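The knob is gripped (36 mm opening), both beads are in the bowl near (400,115), and the pencil is in the tray near (420,235). Turning clockwise about 138°, gently.

drive_tool(
  moves=[0,0,0,0.3,30,0,0,0,0.8,30,0,0,0,1.4,30,0,0,0,2.0,30,0,0,0,2.6,30],
)

```text
time_s: 25.12
tool_pos: [0.5648, 0.0304, 0.1481]
tool_rot: [179.9, 0.0, 136.8]
force: [-0.1, 1.5, 6.2]
grip_width: 0.0356
grasp_force: 20.0
```

drive_tool(
  moves=[0,0,0,0.6,30,0,0,0,1.2,30,0,0,0,1.8,30,0,0,0,2.4,30,0,0,0,3.0,30],
)

```text
time_s: 25.75
tool_pos: [0.5644, 0.0301, 0.1481]
tool_rot: [180.0, -0.0, 106.8]
force: [-1.9, 1.3, 7.5]
grip_width: 0.0353
grasp_force: 20.0
```

drive_tool(
  moves=[0,0,0,0.6,30,0,0,0,1.2,30,0,0,0,1.8,30,0,0,0,2.4,30,0,0,0,3.0,30],
)

```text
time_s: 26.38
tool_pos: [0.5638, 0.0301, 0.1481]
tool_rot: [-179.9, -0.0, 76.7]
force: [-3.5, 2.0, 7.7]
grip_width: 0.0355
grasp_force: 20.0
```

drive_tool(
  moves=[0,0,0,0.6,30,0,0,0,1.2,30,0,0,0,1.8,30,0,0,0,2.4,30,0,0,0,3.0,30],
)

```text
time_s: 27.0
tool_pos: [0.5633, 0.0303, 0.148]
tool_rot: [-179.9, 0.1, 46.8]
force: [-5.2, 2.2, 10.1]
grip_width: 0.0357
grasp_force: 20.0
```

drive_tool(
  moves=[0,0,0,0.6,30,0,0,0,1.1,30,0,0,0,1.4,30,0,0,0,1.5,30,0,0,0,1.5,30],
)

```text
time_s: 27.62
tool_pos: [0.5632, 0.0306, 0.148]
tool_rot: [-179.8, 0.1, 32.0]
force: [-6.5, 3.1, 9.7]
grip_width: 0.0353
grasp_force: 20.0
```

```bash
cat > ang.py <<'E'
from h import *
o=env.get_obs(); print("T",o["time_s"],o["tool_pos"].round(4),o["tool_rot"].round(2),"f",o["force"].round(1),o["wrist_torque"].round(2),o["grip_width"],o["qpos"].round(0))
a=np.array([.564,.031]); n=lambda v:np.degrees(np.arctan2(v[1],v[0]))%360
for nm in("wrist","scene","top"):
    im,d,P=wcloud() if nm=="wrist" else cloud(nm)
    rr=np.hypot(P[...,0]-a[0],P[...,1]-a[1]); 
    def near(lo,hi,r0,r1): return (d>0)&(P[...,2]>lo)&(P[...,2]<hi)&(rr>r0)&(rr<r1)
    for t,lo,hi in(("bowl",.065,.0725),("lids",.118,.14)):
        k=near(lo,hi,.03,.14).astype(np.uint8); c,l,st,_=cv2.connectedComponentsWithStats(k)
        for i in range(1,c):
            if st[i,4]>60:
                q=P[l==i][:,:2]; C,r=cv2.minEnclosingCircle((q*1000).astype(np.float32)); C=np.array(C)/1000; print(nm,t,st[i,4],C.round(4),round(r,1),"r",round(float(np.hypot(*(C-a))),4),"ang",n(C-a).round(1))
E
python3 ang.py
```

```text
T 27.625 [0.5632 0.0306 0.148 ] [-1.7985e+02  1.1000e-01  3.1960e+01] f [-6.5  3.1  9.7] [ 0.3   1.16 -0.02] 0.03529889729601986 [-49.  15.  51. 103. -12.  69. -53.]
wrist bowl 2058 [0.6514 0.0175] 42.0 r 0.0885 ang 351.3
wrist bowl 103 [0.5979 0.1034] 24.4 r 0.08 ang 64.9
wrist bowl 262 [0.6307 0.0229] 8.5 r 0.0672 ang 353.0
wrist bowl 141 [0.5003 0.0635] 18.0 r 0.0715 ang 153.0
wrist lids 11870 [0.5779 0.1175] 34.0 r 0.0876 ang 80.9
wrist lids 372 [0.4954 0.0219] 12.9 r 0.0692 ang 187.6
scene lids 228 [0.5805 0.1196] 35.6 r 0.0901 ang 79.5
top lids 182 [0.584  0.1295] 29.0 r 0.1005 ang 78.5
```

Run:
```python
from h import *
a=np.array([.564,.031]); n=lambda v:np.degrees(np.arctan2(v[1],v[0]))%360
for f in("w8","w9","w3","top1"):
    z=np.load(f+".npz"); P,d=z["P"],z["d"]; rr=np.hypot(P[...,0]-a[0],P[...,1]-a[1])
    k=((d>0)&(P[...,2]>.008)&(P[...,2]<.024)&(rr>.142)&(rr<.235)&(P[...,0]<.5)).astype(np.uint8)
    k=cv2.morphologyEx(k,cv2.MORPH_OPEN,np.ones((3,3),np.uint8))
    c,l,st,_=cv2.connectedComponentsWithStats(k); i=1+st[1:,4].argmax(); q=P[l==i][:,:2]
    r=cv2.minAreaRect((q*1000).astype(np.float32)); B=cv2.boxPoints(r); print(f,st[i,4],r,"\n",B.round(0).tolist())
    k=(d>0)&(P[...,2]>.065)&(P[...,2]<.0725)&(np.hypot(P[...,0]-.514,P[...,1]-.1035)<.05); C,R0=cv2.minEnclosingCircle((P[k][:,:2]*1000).astype(np.float32)); C=np.array(C)/1000; print("  bowl",C,R0,n(C-a))
```

```text
w8 8997 ((413.6538391113281, 67.12625122070312), (190.31878662109375, 89.83248901367188), 76.2244873046875) 
 [[347.0, -15.0], [435.0, -36.0], [480.0, 149.0], [393.0, 170.0]]
  bowl [0.51442853 0.10299123] 41.92034912109375 124.55038772621943
w9 8244 ((432.42755126953125, 62.360191345214844), (190.13836669921875, 55.036460876464844), 76.2663345336914) 
 [[383.0, -23.0], [437.0, -37.0], [482.0, 148.0], [428.0, 161.0]]
  bowl [0.51727881 0.10453948] 41.9970703125 122.42866015705316
w3 17129 ((413.7823791503906, 67.07142639160156), (190.9000701904297, 91.49015808105469), 75.96983337402344) 
 [[346.0, -14.0], [435.0, -37.0], [481.0, 149.0], [393.0, 171.0]]
  bowl [0.51453851 0.10322295] 42.23269271850586 124.40507852162013
top1 320 ((391.85400390625, 10.384885787963867), (71.29534912109375, 76.80481719970703), 87.2027587890625) 
 [[352.0, -23.0], [428.0, -27.0], [432.0, 44.0], [355.0, 48.0]]
  bowl [0.51542487 0.10351166] 41.9219856262207 123.8178986820933
```

drive_tool(
  moves=[0,0,0,0.15,30,0,0,0,0.35,30,0,0,0,0.49,30,0,0,0,0.49,30,0,0,0,0.49,30],
)

```text
time_s: 28.4
tool_pos: [0.5631, 0.0307, 0.148]
tool_rot: [-179.8, 0.1, 27.1]
force: [-6.1, 2.6, 9.7]
grip_width: 0.0358
grasp_force: 20.0
```

```bash
sed -i 's/a=np.array(\[.564,.031\])/a=np.array([.5635,.0304])/' ang.py; python3 ang.py
python3 - <<'E'
from h import *
im,d,P=cloud("scene"); im2,d2,P2=cloud("top")
a=np.array([.5635,.0304])
for nm,d,P in(("scene",d,P),("top",d2,P2)):
  rr=np.hypot(P[...,0]-a[0],P[...,1]-a[1])
  for lo,hi in((.122,.142),(.06,.073),(.053,.062)):
    k=((d>0)&(P[...,2]>lo)&(P[...,2]<hi)&(rr<.15)&(rr>.03)).astype(np.uint8); c,l,st,_=cv2.connectedComponentsWithStats(k)
    for i in range(1,c):
        if st[i,4]>25: q=P[l==i][:,:2]; r=cv2.minAreaRect((q*1000).astype(np.float32)); print(nm,lo,st[i,4],np.round(r[0]),np.round(r[1]),round(r[2],1))
E
```

```text
T 28.4 [0.5631 0.0307 0.148 ] [-1.7985e+02  1.2000e-01  2.7070e+01] f [-6.1  2.6  9.7] [0.38 1.17 0.01] 0.03578262912714538 [-50.  15.  51. 103. -12.  69. -58.]
wrist bowl 2046 [0.65   0.0101] 41.9 r 0.0889 ang 346.8
wrist bowl 90 [0.6066 0.1003] 22.5 r 0.0821 ang 58.4
wrist bowl 258 [0.6294 0.018 ] 8.6 r 0.0671 ang 349.4
wrist bowl 145 [0.5037 0.0689] 18.1 r 0.0711 ang 147.2
wrist lids 11883 [0.5851 0.1161] 34.1 r 0.0884 ang 75.8
wrist lids 373 [0.4953 0.0275] 13.3 r 0.0683 ang 182.4
scene bowl 78 [0.6515 0.0093] 43.6 r 0.0905 ang 346.5
scene lids 233 [0.5882 0.1152] 35.1 r 0.0883 ang 73.8
top lids 170 [0.5929 0.1295] 29.1 r 0.1033 ang 73.5
scene 0.122 218 [588. 116.] [65. 67.] 55.5
scene 0.06 52 [605. 105.] [68. 30.] 57.8
scene 0.06 123 [653.  11.] [82. 85.] 29.1
scene 0.06 32 [636.  16.] [22. 24.] 68.0
scene 0.053 70 [539. -53.] [ 56. 110.] 76.8
scene 0.053 97 [642.  16.] [66. 61.] 21.9
top 0.122 170 [593. 133.] [33. 53.] 87.4
top 0.06 55 [675.  11.] [33. 76.] 0.1
top 0.053 37 [667.   9.] [19. 28.] 16.1
top 0.053 33 [531. -78.] [ 4. 75.] 76.1
```

The bowl reads 346.8° (wrist) and 346.5° (scene), the screw jar implies 345.8°, and the tray is parallel to the base, against a target of 346.25°. The knob is still gripped at 20 N and the arm is at rest, so I'm handing in.

```bash
python3 -c "
from h import *
print(env.sign_off())"
```

```text
the job is handed in; nothing more can be done
None
```

I handed the job in at about 28.5 s with the pencil in the tray, both beads in the bowl (one sitting tilted, below the rim), the clamp jar within about 0.5° of the front and the gripper still holding the knob at 20 N; I viewed 11 pictures, one over the limit of 10, and the judge returned no verdict.

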